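# Clear the vanity organiser's lid and hold it open

### The arm

A 6-joint arm with a two-finger parallel gripper is mounted at the origin on the work surface. World frame = base frame: x ahead of the robot, y to its left, z up, the work surface at z = 0. Lengths are in m, angles in rad, forces in N, time in s.
With the tool pointing down it reaches from about 0.35 to 0.85 m from the base axis. Payload 8.1 kg.
Tool frame: the origin (TCP) lies on the centre line of the jaws, within the pads' length; the fingertips stand robot.finger_overhang ahead of it and the grasp point (between the pads) lies 5 mm behind it (robot.finger_overhang is the distance from the TCP to the fingertips, in m); z points along the fingers, y is the direction in which the jaws open and shut (so a half turn about z gives the same grasp; the last joint's range is limited). The gripper opens to 93 mm and grips with 3 to 60 N. Pads are 15 mm wide; open, the fingers measure 128 mm over their backs; the gripper's body (75 mm by 188 mm) begins 65 mm behind the grasp point.
Start: joints at [1.11, 0.13, 1.488, -0, 1.523, -0.085], TCP at [0.22, 0.558, 0.196] pointing down, gripper open.
Joint ranges: [-2.96, 2.96], [-0.89, 2.26], [0.02, 2.5], [-1.34, 4.48], [0, 2.73], [-2.66, 2.66]. Speed limits (rad/s): [2.39, 2.39, 2.79, 3.14, 3.14, 3.14].

### API

Orientations are given as a rotation vector (axis times angle).
In Python, from plant import robot gives the robot as it stands. The module is installed in compiled form; this text tells all that it offers.
- The arm moves only by the tool carry_out, never from a script. Its argument "commands" is a list that holds one entry, the list of rows, each a list of 4 numbers: the shift along the tool's x, y, z in cm, then the turn about the tool's z in degrees. In form: [[[tx, ty, tz, roll], ...]]. A call has 1 to 20 rows; each row shifts and turns the commanded pose from where the row before left it, along the tool's axes as they then stand; what a row does not reach is not made up. A row lasts 1/12 s, in which the tool goes at most 41.7 mm and 7.16 degrees, less where a joint would pass 70% of its speed; a pose out of reach is approached as far as the arm can. A call is refused whole if a number of a shift passes 4.17 or a number of a turn 7.16, either way. A call with a gripper value outside its range is refused whole. "claw" is the finger opening in cm, from 0 to 9.3, set as the call begins (left out, the last holds). The fingers move at their own pace and stop on an object; "grip_force" is the grip in N (left out, the last holds). Time passes only in rows, so rows that do not move let the fingers close. It gives the time, the measured TCP pose, the force and the opening at its end, in the units of the state.
- robot.read_state(): the state, without advancing time (a new reading comes with each control period).
- robot.read_camera(name): name is "side" or "top"; returns the picture (384x512x3 uint8, red, green, blue); there is no depth.
- robot.camera_params(name): a dict with "mtx" (3x3 intrinsics, pixels), "R" (3x3) and "t" (3): a world point X has camera coordinates R X + t. Camera axes: x right, y down, z forward; pixel columns grow to the right and rows downward; lengths in m; the calibration is good to about 2 mm. A picture is of the moment at which its call begins. camera_params takes no time and is no camera call.
- robot.close_job(): hands the job in, once; it reports no verdict.
The state is a dict: "t": time; "q": joint angles; "dq": joint speeds; "joint_torque": joint torques, N m; "tool_pos": TCP position; "orientation": TCP orientation; "force": force on the tool from outside, world axes, zero at the start; "wrist_torque": the same for the moment, N m; "opening": finger opening in m.
Only numpy, scipy, OpenCV 4.12 (cv2) and the standard library are available. Lean on these libraries where they do the work, as an engineer would, in place of code of your own. Each camera call takes 0.05 s, during which the arm holds its last target.

### The job

Clear the lid of the acrylic organiser: lay both lipsticks flat in the pink-floored well of its pulled-out tray and the steel nail file flat in the grey-floored well, with the lid still shut. Then lift the lid and hold it open at about 60 degrees from shut so that I can reach my ear-rings; it drops shut if let go, so finish still holding it steady there. Leave the vase, soap rest and sunglasses case as they stand.

Things in the scene. Friction and masses are not known exactly. Their poses are not given: they have to be found in the camera images.
- organiser: Clear acrylic organiser, 180 mm deep (x) x 276 mm wide (y) x 86 mm high with the lid shut (its flat top), fixed. Origin: centre of its underside; its front (tray side) faces its own -x, z up. Two lipsticks and a nail file lie on the lid side by side, about 85 mm apart along y, about 120 mm back from its front edge, long axes within 0.25 rad of the organiser's x.
- well_pink (a point): Centre of the floor of the pink-floored well (for lipsticks), the one towards +y of the two in the front of the tray. The well is 110 mm (x) x 125 mm (y) inside; its side and rear walls, 4 mm thick, rise 26 mm above the floor and the tray's front panel 32 mm. Axes parallel to the organiser's.
- well_grey (a point): Centre of the floor of the grey-floored well (for nail tools), the same size, beside the pink one towards the organiser's -y; a 4 mm wall parts them.
- tray (a joint): How far the pull-out tray is out, in m: 0 shut, at most 0.145; it starts out by 0.130 to 0.142, so that both front wells lie in the open in front of the organiser. It slides along the organiser's -x with about 4 N of friction.
- lid (a joint): Opening angle of the blush-pink lid in rad: 0 shut (lying level), 1.047 is 60 degrees; a stop at 1.5. The lid is a plate 180 x 276 x 6 mm, 0.3 to 0.48 kg, with a steel bar handle on top near its front edge, hinged along its far edge at its underside; the front edge swings up and away from the tray. The hinge swings freely: the lid falls shut from any angle when let go.
- lid_handle (a point): Middle of the lid's bar handle: a round steel bar 9 mm thick along y between two posts 74 mm apart, its centre line 34 mm above the plate's top face. With the lid shut it lies 162 mm in front of the hinge line (organiser's -x) and 40 mm above it, 120 mm above the counter, and circles about that line.
- lid_hinge (a point): Middle of the hinge line along the organiser's far rim (fixed), 80 mm above the counter; the line runs along the organiser's y.
- lipstick_black: Lipstick in a square case, gold base and longer black cap, 71 x 20 x 20 mm, 28 g, lying on its side. Origin: centre of its underside as it lies at the start (10 mm below its middle); x = its long axis, z up.
- lipstick_wine: Lipstick in a square case, gold base and longer wine-red cap, 71 x 20 x 20 mm, 28 g, lying on its side. Origin: centre of its underside as it lies at the start (10 mm below its middle); x = its long axis, z up.
- nail_file: Stainless nail file, 88 mm long, about 45 g. Origin: on its underside at mid-length; x = its long axis towards the blade tip, z up. The ribbed grip, 44 mm long x 13 mm wide x 10 mm thick, lies on the -x side (x = -44 to 0 mm); the blade, 10 mm wide x 3 mm thick, on the +x side. Centre of mass about 14 mm to -x of the origin.
- vase: Bystander: rose ceramic vase, 155 mm high, 88 mm across at its widest, standing to the organiser's +y side, near its far corner. Origin: centre of its foot.
- soap_rest: Bystander: bamboo soap rest with a bar of soap, 120 x 80 x 43 mm, to the +y side of the tray. Origin: centre of its underside.
- sunglasses_case: Bystander: closed tortoiseshell plastic sunglasses case, 64 x 160 x 45 mm, to the organiser's -y side. Origin: centre of its underside.

How it is judged:
On the way:
1. both lipsticks lie in the pink well and the nail file in the grey well, let go, with the lid still shut (x of lipstick_black in the frame of well_pink between -0.056 and 0.056 m and y of lipstick_black in the frame of well_pink between -0.064 and 0.064 m and z of lipstick_black in the frame of well_pink between -0.006 and 0.026 m and angle between lipstick_black's own x axis and vertical between 1.31 and 1.83 rad and linear speed of each of lipstick_black, lipstick_wine, nail_file below 0.03 m/s and x of lipstick_wine in the frame of well_pink between -0.056 and 0.056 m and y of lipstick_wine in the frame of well_pink between -0.064 and 0.064 m and z of lipstick_wine in the frame of well_pink between -0.006 and 0.026 m and angle between lipstick_wine's own x axis and vertical between 1.31 and 1.83 rad and x of nail_file in the frame of well_grey between -0.056 and 0.056 m and y of nail_file in the frame of well_grey between -0.064 and 0.064 m and z of nail_file in the frame of well_grey between -0.006 and 0.026 m and angle between nail_file's own x axis and vertical between 1.31 and 1.83 rad and contact force between the fingers and lipstick_black below 0.1 N and contact force between the fingers and lipstick_wine below 0.1 N and contact force between the fingers and nail_file below 0.1 N and value of joint lid below 0.09 rad), for 0.2 s.
At the end, for the whole second after the job is handed in: The lid is held still by the gripper's fingers at 60 degrees from shut, within 6 degrees; both lipsticks lie flat and at rest in the pink-floored well and the nail file in the grey-floored well (x of lipstick_black in the frame of well_pink between -0.056 and 0.056 m and y of lipstick_black in the frame of well_pink between -0.064 and 0.064 m and z of lipstick_black in the frame of well_pink between -0.006 and 0.026 m and angle between lipstick_black's own x axis and vertical between 1.31 and 1.83 rad and linear speed of each of lipstick_black, lipstick_wine, nail_file below 0.03 m/s and x of lipstick_wine in the frame of well_pink between -0.056 and 0.056 m and y of lipstick_wine in the frame of well_pink between -0.064 and 0.064 m and z of lipstick_wine in the frame of well_pink between -0.006 and 0.026 m and angle between lipstick_wine's own x axis and vertical between 1.31 and 1.83 rad and x of nail_file in the frame of well_grey between -0.056 and 0.056 m and y of nail_file in the frame of well_grey between -0.064 and 0.064 m and z of nail_file in the frame of well_grey between -0.006 and 0.026 m and angle between nail_file's own x axis and vertical between 1.31 and 1.83 rad and value of joint lid between 0.942 and 1.152 rad and velocity of joint lid between -0.05 and 0.05 rad/s and contact force between the fingers and lid above 0.3 N); the arm keeps its last pose, push and grip.
It fails at once if the vase is shifted by more than 20 mm or tipped (distance of vase from where it was at the start of the episode above 0.02 m or angle between vase's own z axis and vertical above 0.25 rad).
It fails at once if the soap rest is shifted by more than 20 mm or tipped (distance of soap_rest from where it was at the start of the episode above 0.02 m or angle between soap_rest's own z axis and vertical above 0.25 rad).
It fails at once if the sunglasses case is shifted by more than 20 mm or tipped (distance of sunglasses_case from where it was at the start of the episode above 0.02 m or angle between sunglasses_case's own z axis and vertical above 0.25 rad).
It also fails if it takes over 72 s, if anything falls off the work surface, if the arm or the gripper's body presses on something with over 40 N, if the wrist force passes 120 N, or if a joint passes its speed limit or range.

## Working session

There is one attempt and no reset: what is moved stays moved. The work goes in short steps, Python scripts to look and compute and a tool call to move; the robot and the scene stay as the last step left them, time stands still between calls to the robot, and variables do not carry over. Pictures are saved under pics/ and viewed, and the job is handed in when it is done.

Besides the shell and the picture viewer there is one more tool, called after "Request:" as name(argument=value, ...) on one line, values as JSON. carry_out: Moves the arm, as the interface text tells. Its arguments: {"type":"object","properties":{"commands":{"type":"array","items":{"type":"array","items":{"type":"array","items":{"type":"number"}}}},"claw":{"type":"number"},"grip_force":{"type":"number"}},"required":["commands"]}

```bash
mkdir -p pics; python3 - <<'E'
from plant import robot
import cv2
s=robot.read_state()
for k,v in s.items(): print(k,v)
print(robot.finger_overhang)
for n in("top","side"):
    im=robot.read_camera(n); cv2.imwrite(f"pics/{n}0.png",im[:,:,::-1])
    p=robot.camera_params(n); print(n,p)
E
```

```text
t 0.0
q [ 1.10955777e+00  1.31155103e-01  1.48924090e+00  1.21140159e-05
  1.52302641e+00 -8.53855572e-02]
dq [-8.47441789e-05 -5.28983742e-04 -1.19869393e-03 -3.93658829e-04
 -7.98420095e-04  1.23539063e-03]
joint_torque [-2.38267472e-03 -5.59844649e+01 -4.91755271e+01  7.67193222e-02
  3.54189088e-02 -8.86258772e-05]
tool_pos [0.21993638 0.55758695 0.1953122 ]
orientation [-5.86825816e-01 -3.08578289e+00  2.76192075e-03]
force [-0.06004655 -1.27558784  0.49139182]
wrist_torque [0.04009682 0.04957158 0.01934106]
opening 0.09316696612705708
0.014
top {'mtx': array([[374.83528401,   0.        , 253.60053932],
       [  0.        , 374.83528401, 191.68546873],
       [  0.        ,   0.        ,   1.        ]]), 'R': array([[-5.66744370e-04, -9.99854530e-01,  1.70469085e-02],
       [-9.91132860e-01, -1.70344347e-03, -1.32863659e-01],
       [ 1.32873370e-01, -1.69710509e-02, -9.90987715e-01]]), 't': array([0.01328715, 0.62310941, 1.00327524])}
side {'mtx': array([[402.59989121,   0.        , 252.89727611],
       [  0.        , 402.59989121, 190.16283101],
       [  0.        ,   0.        ,   1.        ]]), 'R': array([[-0.89344505, -0.44884852, -0.01705728],
       [-0.28789005,  0.60137586, -0.74529618],
       [ 0.34478292, -0.66097056, -0.6665153 ]]), 't': array([0.57601011, 0.23516698, 0.69505061])}
```

View pics/top0.png

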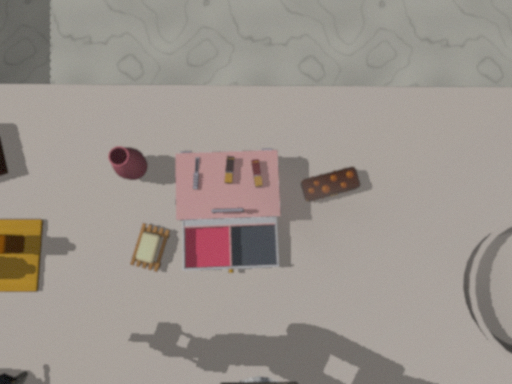

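View pics/side0.png

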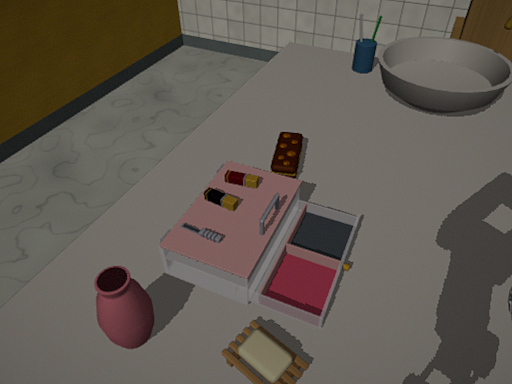

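The top view shows the organiser with its front towards the robot: lid corners near (176,153) to (280,218), handle near (228,211), and pink and grey wells at (207,247) and (254,246). On the lid lie the file (196,174), the black lipstick (230,170) and the wine lipstick (257,173). The vase is at (128,163), the soap rest at (150,247) and the case at (331,184). Next I'll measure them.

```bash
cat > h.py <<'E'
import numpy as np,cv2
from plant import robot
def ray(n,uv):
    p=robot.camera_params(n); R,t=p['R'],p['t']
    d=R.T@np.linalg.inv(p['mtx'])@np.array([uv[0],uv[1],1.]); return -R.T@t,d
def onz(n,uv,z):
    c,d=ray(n,uv); return c+d*(z-c[2])/d[2]
def proj(n,X):
    p=robot.camera_params(n); c=p['R']@np.array(X,float)+p['t']; c=p['mtx']@c; return c[:2]/c[2]
def two(uvt,uvs):
    c1,d1=ray('top',uvt);c2,d2=ray('side',uvs)
    A=np.stack([d1,-d2],1); s=np.linalg.lstsq(A,c2-c1,rcond=None)[0]
    a=c1+s[0]*d1;b=c2+s[1]*d2; return (a+b)/2,np.linalg.norm(a-b)
E
python3 - <<'E'
import cv2,numpy as np
a=cv2.imread('pics/top0.png')[140:280,165:290]; cv2.imwrite('pics/topc.png',cv2.resize(a,None,fx=4.2,fy=4.2,interpolation=cv2.INTER_CUBIC))
a=cv2.imread('pics/side0.png')[150:325,155:365]; cv2.imwrite('pics/sidec.png',cv2.resize(a,None,fx=3.4,fy=3.4,interpolation=cv2.INTER_CUBIC))
E
```

```text
(no output)
```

View pics/topc.png

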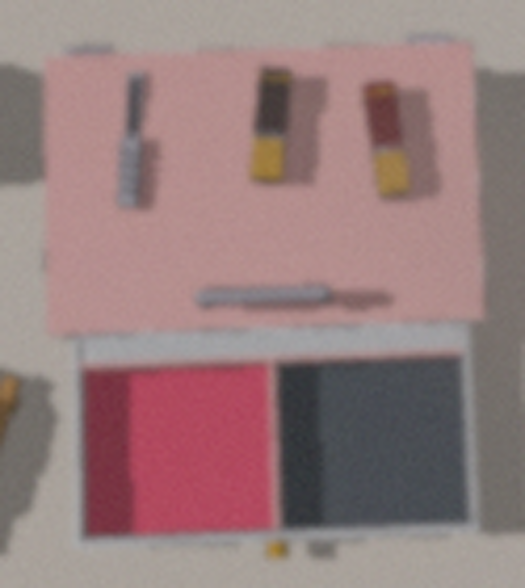

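View pics/sidec.png

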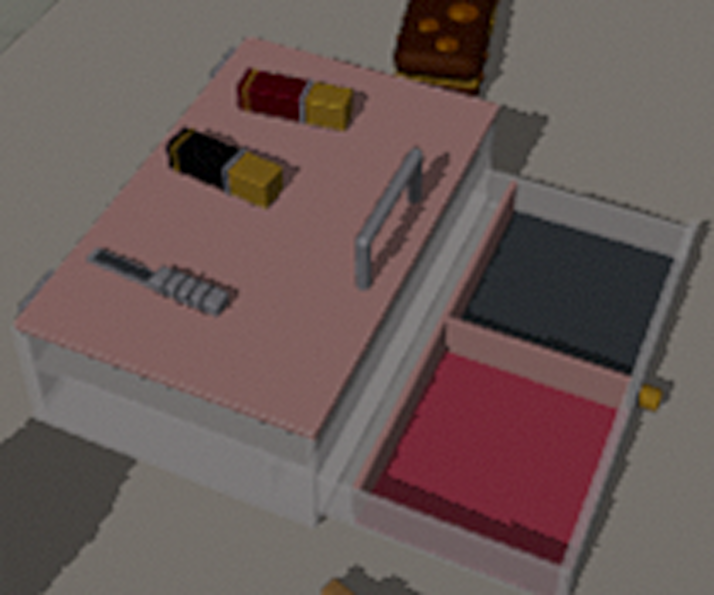

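```bash
python3 - <<'E'
from h import *
T=lambda u,v:((u+.5)/4.2-.5+165,(v+.5)/4.2-.5+140)
S=lambda u,v:((u+.5)/3.4-.5+155,(v+.5)/3.4-.5+150)
np.set_printoptions(precision=4,suppress=True)
P={}
for k,uv in dict(FL=(48,335),FR=(485,321),BL=(43,56),BR=(471,43)).items():
    P[k]=onz('top',T(*uv),.086);print(k,P[k])
for k,uv in dict(BL=(17,325),FL=(316,438),FR=(497,103),BR=(247,38)).items(): print('side',k,onz('side',S(*uv),.086))
print('handle ends',onz('top',T(205,297),.122),onz('top',T(322,293),.122))
print('handle side',onz('side',S(363,240),.122),onz('side',S(416,152),.122))
for k,(uv,z) in dict(file_tip=((138,75),.089),file_mid=((131,138),.096),file_butt=((127,207),.096),blkcap=((275,69),.106),blkbase=((267,182),.106),wcap=((378,84),.106),wbase=((394,196),.106)).items(): print(k,onz('top',T(*uv),z))
for k,uv,z in [('pink c',(180,450),.012),('pinkBL',(86,367),.03),('pinkFL',(84,535),.03),('div r',(275,362),.03),('div f',(275,530),.03),('greyFR',(468,522),.03),('greyBR',(462,357),.03)]: print(k,onz('top',T(*uv),z))
# vase, soap, case
E
python3 - <<'E'
from h import *
np.set_printoptions(precision=3,suppress=True)
print('vase rim',onz('top',(120,155),.155),'body',onz('top',(130,165),.07))
print('soap',onz('top',(150,247),.04), [onz('top',p,.02) for p in((148,225),(168,230),(155,270),(131,263))])
print('case',[onz('top',p,.04) for p in((302,180),(355,167),(360,187),(308,200))])
E
```

```text
FL [0.5432 0.2186 0.086 ]
FR [ 0.5522 -0.0557  0.086 ]
BL [0.7221 0.2266 0.086 ]
BR [ 0.7316 -0.0485  0.086 ]
side BL [0.7196 0.2273 0.086 ]
side FL [0.5416 0.222  0.086 ]
side FR [ 0.5554 -0.0551  0.086 ]
side BR [ 0.7316 -0.0458  0.086 ]
handle ends [0.5642 0.1175 0.122 ] [0.5667 0.0465 0.122 ]
handle side [0.5644 0.1208 0.122 ] [0.5674 0.0453 0.122 ]
file_tip [0.7091 0.1651 0.089 ]
file_mid [0.6669 0.1678 0.096 ]
file_butt [0.6229 0.1694 0.096 ]
blkcap [0.7094 0.0769 0.106 ]
blkbase [0.6374 0.0813 0.106 ]
wcap [0.7   0.012 0.106]
wbase [0.6287 0.0021 0.106 ]
pink c [0.4709 0.1426 0.012 ]
pinkBL [0.5255 0.2036 0.03  ]
pinkFL [0.4164 0.2023 0.03  ]
div r [0.5288 0.0789 0.03  ]
div f [0.4194 0.078  0.03  ]
greyFR [ 0.4244 -0.0482  0.03  ]
greyBR [ 0.5321 -0.0451  0.03  ]
vase rim [0.7   0.349 0.155] body [0.692 0.35  0.07 ]
soap [0.471 0.296 0.04 ] [array([0.531, 0.309, 0.02 ]), array([0.517, 0.253, 0.02 ]), array([0.408, 0.285, 0.02 ]), array([0.427, 0.352, 0.02 ])]
case [array([ 0.657, -0.122,  0.04 ]), array([ 0.694, -0.273,  0.04 ]), array([ 0.637, -0.285,  0.04 ]), array([ 0.6  , -0.138,  0.04 ])]
```

Both views agree within 3 mm and match the given sizes. The organiser centre is about (0.638, 0.086) with yaw about 2.3°. The handle is at (0.566, 0.083), pink well at (0.4725, 0.1405) and grey well at (0.476, 0.012). Next: roll the gripper, raise it, then go to the black lipstick.

```bash
cat >> h.py <<'E'
from scipy.spatial.transform import Rotation as Ro
def need(x,y,z,phi=None):
    s=robot.read_state(); R=Ro.from_rotvec(s['orientation']).as_matrix(); p=np.array(s['tool_pos'])
    cur=np.degrees(np.arctan2(R[1,1],R[0,1])); roll=0
    if phi is not None: roll=-((phi-cur+90)%180-90)
    R2=R@Ro.from_euler('z',roll,degrees=True).as_matrix()
    print('t %.2f pos %s phi %.1f roll %.1f  shift cm %s open %.4f F %s q6 %.2f'%(s['t'],p.round(4),cur,roll,(R2.T@(np.array([x,y,z])-p)*100).round(2),s['opening'],np.round(s['force'],1),s['q'][5]))
E
python3 - <<'E'
from h import *
need(.6734,.0791,.25,86.5)
E
```

```text
t 0.10 pos [0.22   0.5577 0.1954] phi 68.5 roll -18.0  shift cm [-48.18 -45.01  -5.42] open 0.0929 F [0.1 0.1 0. ] q6 -0.09
```

Request:
carry_out(commands=[[[0,0,-1.8,-6],[0,0,-1.8,-6],[0,0,-1.8,-6],[-2.6,-2.4,0,0],[-2.6,-2.4,0,0],[-2.6,-2.4,0,0],[-2.6,-2.4,0,0],[-2.6,-2.4,0,0],[-2.6,-2.4,0,0],[-2.6,-2.4,0,0],[-2.6,-2.4,0,0],[-2.6,-2.4,0,0],[-2.6,-2.4,0,0],[-2.6,-2.4,0,0],[-2.6,-2.4,0,0],[-2.6,-2.4,0,0],[-2.6,-2.4,0,0],[-2.6,-2.4,0,0],[-2.6,-2.4,0,0]]], claw=4, grip_force=15)

```text
t: 1.68
tool_pos: [0.6125, 0.1477, 0.2498]
orientation: [-0.097, -3.139, 0.0]
force: [0.1, 1.0, -0.1]
opening: 0.0399
```

```bash
python3 - <<'E'
from h import *
need(.6734,.0791,.1025,86.5)
E
```

```text
t 1.68 pos [0.6125 0.1477 0.2498] phi 86.5 roll -0.0  shift cm [-6.51 -6.47 14.72] open 0.0399 F [ 0.1  1.  -0.1] q6 -1.35
```

Request:
carry_out(commands=[[[-2.2,-2.2,0,0],[-2.2,-2.2,0,0],[-2.1,-2.1,0,0],[0,0,3,0],[0,0,3,0],[0,0,2.5,0],[0,0,2,0],[0,0,1,0],[0,0,0,0],[0,0,0,0]]])

```text
t: 2.52
tool_pos: [0.6724, 0.0804, 0.1353]
orientation: [-0.097, -3.139, 0.0]
force: [-0.1, 0.4, 0.7]
opening: 0.0397
```

```bash
python3 - <<'E'
from h import *
need(.6734,.0791,.1025,86.5)
for n in("top","side"):
    im=robot.read_camera(n)[:,:,::-1]
    im=im[120:280,150:310] if n=="top" else im[100:325,130:365]
    cv2.imwrite(f"pics/{n}1.png",cv2.resize(im,None,fx=2.5,fy=2.5))
E
```

```text
t 2.52 pos [0.6724 0.0804 0.1353] phi 86.5 roll -0.0  shift cm [-0.11 -0.13  3.28] open 0.0397 F [-0.1  0.4  0.7] q6 -1.47
```

View pics/side1.png

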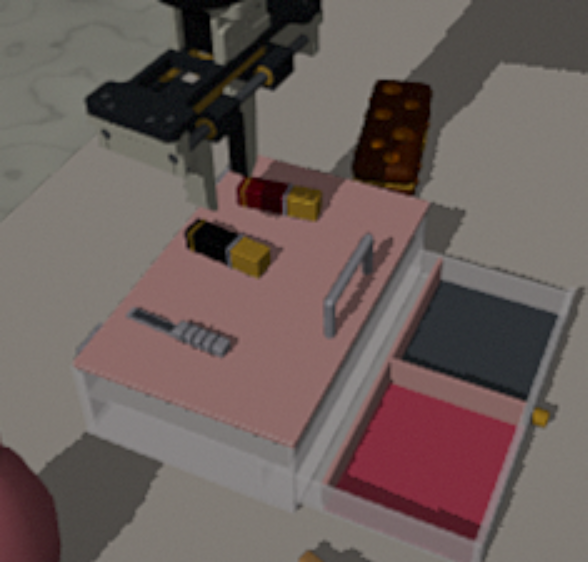

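```bash
python3 - <<'E'
from h import *
c=lambda X:(proj('side',X)-[130,100])*2.5
print(c([.6724,.0804,.121]),c([.6724,.1,.121]),c([.6724,.06,.121]),c([.6734,.0791,.106]))
E
```

```text
[227.42588459 225.10185302] [214.7503624  240.30382526] [240.1863242  209.79803785] [228.4698574  237.75754035]
```

View pics/top1.png

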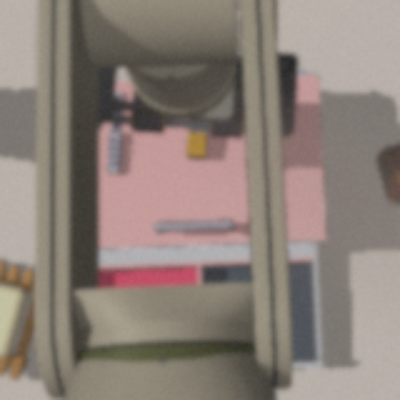

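```bash
python3 - <<'E'
from h import *
need(.6734,.0791,.1025,86.5)
im=robot.read_camera('side')[:,:,::-1][60:240,130:330]
cv2.imwrite(f"pics/side2.png",cv2.resize(im,None,fx=3.3,fy=3.3,interpolation=cv2.INTER_CUBIC))
c=lambda X:(proj('side',X)-[130,60])*3.3
for z in (.121,.135,.16): print(c([.6724,.1,z]),c([.6724,.06,z]))
E
```

```text
t 2.62 pos [0.6738 0.0805 0.1376] phi 86.5 roll -0.0  shift cm [ 0.05 -0.14  3.51] open 0.0400 F [ 0.1 -0.4  0.2] q6 -1.47
[283.47047836 449.20104935] [317.04594795 408.93340997]
[281.58087164 431.45455027] [315.61198402 391.30412779]
[278.09026732 398.6720641 ] [312.96606217 358.77492515]
```

View pics/side2.png

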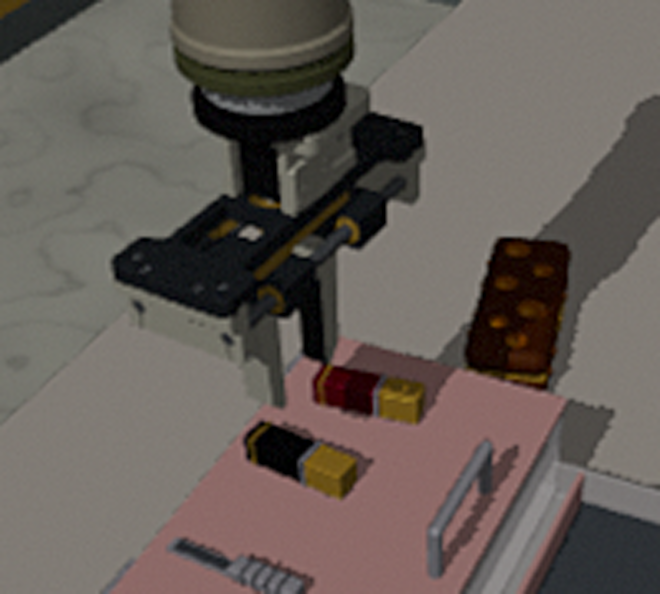

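```bash
python3 - <<'E'
from h import *
for n,q in(('L',(275,403)),('R',(320,360))):
    uv=np.array(q)/3.3+[130,60]
    for z in(.121,.14,.16): print(n,onz('side',uv,z))
for v in(128,):
    for u in (105,195,290):
        print(onz('top',np.array([u,v])/2.5+[150,120],.21))
s=robot.read_state();print(s['q'],s['tool_pos'])
im=robot.read_camera('top')[:,:,::-1][100:280,130:330]
cv2.imwrite(f"pics/top2.png",cv2.resize(im,None,fx=3.3,fy=3.3,interpolation=cv2.INTER_CUBIC))
E
```

```text
L [0.69834726 0.06627215 0.121     ]
L [0.6855335  0.08465596 0.14      ]
L [0.67204534 0.10400734 0.16      ]
R [0.6940826 0.017909  0.121    ]
R [0.6814225  0.03803527 0.14      ]
R [0.66809607 0.05922083 0.16      ]
[0.64870504 0.16091748 0.21      ]
[0.64893046 0.07661906 0.21      ]
[ 0.64916922 -0.0126672   0.21      ]
[ 4.34022917e-02  3.68057863e-01  1.31813711e+00  2.49504098e-05
  1.45190136e+00 -1.46589585e+00] [0.67396855 0.08052834 0.13781578]
```

View pics/top2.png

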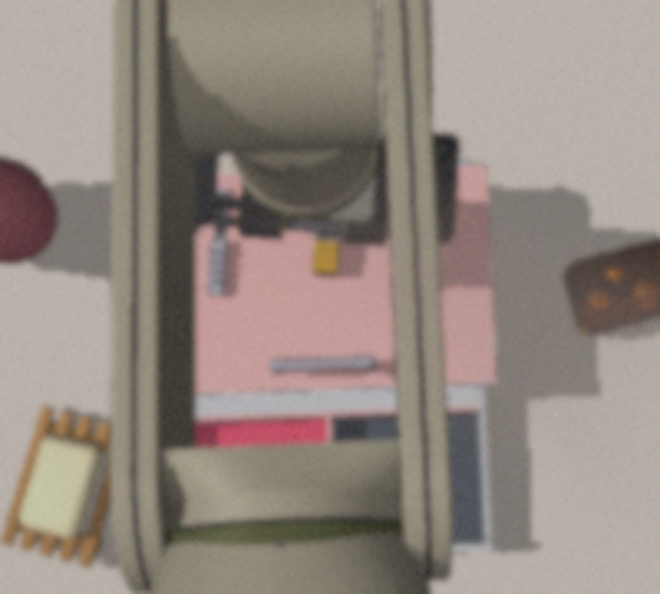

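```bash
python3 - <<'E'
from h import *
c=lambda X:((proj('side',X)-[130,60])*3.3).round()
for z in(.207,.24):
  print(z,[c([x,y,z]) for x in(.636,.711) for y in (.1745,-.0135)])
im=cv2.imread('pics/side2.png'); im=np.clip(im.astype(float)*2.2,0,255).astype('uint8')[200:520,180:440]
cv2.imwrite('pics/side2b.png',cv2.resize(im,None,fx=2,fy=1.8))
E
```

```text
0.207 [array([257., 435.]), array([423., 243.]), array([133., 393.]), array([313., 213.])]
0.24 [array([250., 384.]), array([423., 195.]), array([123., 343.]), array([309., 166.])]
```

View pics/side2b.png

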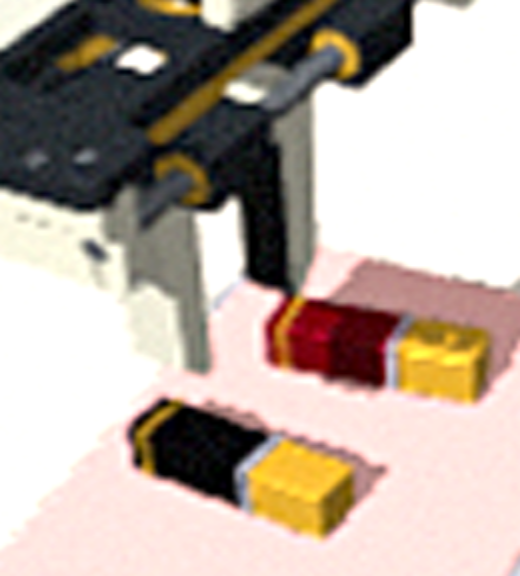

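```bash
python3 - <<'E'
from h import *
T=lambda u,v:np.array([u,v])/3.3+[130,100]
for z in(.207,.22,.24,.26): print(z,onz('top',T(457,135),z),onz('top',T(457,240),z))
for z in (.207,.24,.26): print(z,(proj('top',[.636,-.0135,z])-[130,100])*3.3,(proj('top',[.711,-.0135,z])-[130,100])*3.3)
s=lambda u,v:np.array([u,v])/3.3+[130,60]
# triangulate right end corners: side (423,128) top slab corner, (423,160)
print(two(T(457,135),s(362,118)),two(T(457,240),s(424,128)))
E
```

```text
0.207 [ 0.72323263 -0.01911898  0.207     ] [ 0.64609335 -0.01866788  0.207     ]
0.22 [ 0.71966129 -0.01836432  0.22      ] [ 0.64367493 -0.01791996  0.22      ]
0.24 [ 0.7141669 -0.0172033  0.24     ] [ 0.63995428 -0.01676932  0.24      ]
0.26 [ 0.70867252 -0.01604229  0.26      ] [ 0.63623363 -0.01561868  0.26      ]
0.207 [449.8480923  253.90232001] [449.32079542 151.46078365]
0.24 [452.28083289 245.65138613] [451.70530264 139.41060973]
0.26 [453.84848044 240.33451992] [453.24078476 131.65100791]
(array([ 0.6915747 , -0.01968553,  0.27635845]), np.float64(0.02611390721591897)) (array([ 0.63329011, -0.01380212,  0.28296307]), np.float64(0.0028028166971422117))
```

Both views put the gripper body and fingertips about 35 mm higher than the reported pose implies, while sideways they agree. I'll go down part way and measure the fingertips again.

Request:
carry_out(commands=[[[0,-0.1,1,0],[0,0,1,0],[0,0,0.5,0],[0,0,0,0],[0,0,0,0],[0,0,0,0]]])

```text
t: 3.22
tool_pos: [0.6725, 0.0794, 0.1102]
orientation: [-0.097, -3.14, 0.0]
force: [0.7, 0.5, 0.1]
opening: 0.0401
```

```bash
cat >> h.py <<'E'
def look(n,name,box,f):
    im=robot.read_camera(n)[:,:,::-1]; im=im[box[1]:box[3],box[0]:box[2]]
    im=np.clip(im.astype(float)*1.7,0,255).astype('uint8')
    cv2.imwrite(f'pics/{name}.png',cv2.resize(im,None,fx=f,fy=f,interpolation=cv2.INTER_CUBIC))
E
python3 - <<'E'
from h import *
need(.6734,.0791,.1025,86.5)
look('side','side3',(170,130,270,230),6)
for z in(.09,.11,.125): print(z,[((proj('side',[.6735,y,z])-[170,130])*6).round() for y in(.0995,.0595)])
E
```

```text
t 3.22 pos [0.6725 0.0794 0.1102] phi 86.5 roll -0.0  shift cm [-0.09 -0.02  0.77] open 0.0401 F [0.7 0.5 0.1] q6 -1.47
0.09 [array([281., 464.]), array([340., 390.])]
0.11 [array([276., 420.]), array([336., 346.])]
0.125 [array([272., 386.]), array([334., 313.])]
```

View pics/side3.png

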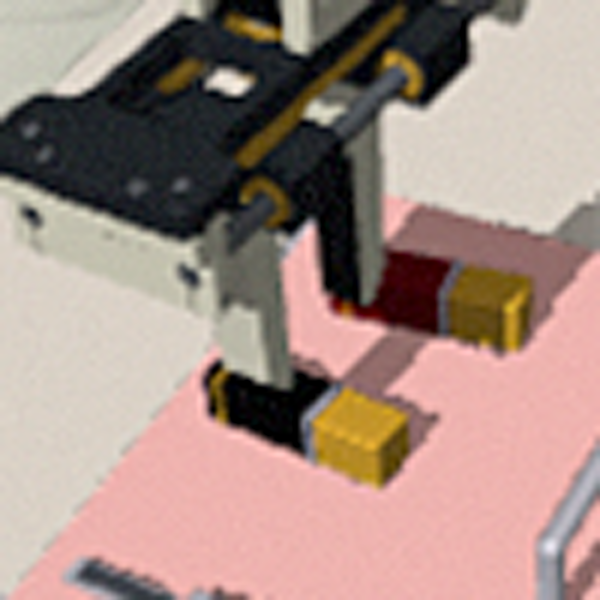

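```bash
python3 - <<'E'
from h import *
def aty(uv,y):
    c,d=ray('side',uv); return c+d*(y-c[1])/d[1]
def atx(uv,x):
    c,d=ray('side',uv); return c+d*(x-c[0])/d[0]
for q,y in(((290,385),.0995),((360,305),.0595)):
    uv=np.array(q)/6+[170,130]; print(aty(uv,y),atx(uv,.6665))
# lipstick black cap/base check
for q in((205,370),(408,412),(380,487)):
    uv=np.array(q)/6+[170,130]; print([onz('side',uv,z).round(3) for z in (.086,.106)])
E
```

```text
[0.66663347 0.0995     0.12799091] [0.6665     0.09969655 0.12820531]
[0.66297342 0.0595     0.13220983] [0.6665     0.05380707 0.12652658]
[array([0.724, 0.067, 0.086]), array([0.71 , 0.085, 0.106])]
[array([0.649, 0.055, 0.086]), array([0.638, 0.074, 0.106])]
[array([0.641, 0.091, 0.086]), array([0.63 , 0.109, 0.106])]
```

Request:
carry_out(commands=[[[0,0,0.3,0],[0,0,0.3,0],[0,0,0,0],[0,0,0,0],[0,0,0,0],[0,0,0,0],[0,0,0,0],[0,0,0,0]]], claw=1.5)

```text
t: 3.93
tool_pos: [0.6727, 0.0794, 0.1045]
orientation: [0.097, 3.14, 0.0]
force: [-0.1, 0.7, 0.1]
opening: 0.0149
```

```bash
python3 - <<'E'
from h import *
need(.6734,.0791,.1025,86.5)
look('side','side4',(170,130,270,230),6)
E
```

```text
t 3.93 pos [0.6727 0.0794 0.1045] phi 86.5 roll -0.0  shift cm [-0.07 -0.02  0.2 ] open 0.0149 F [-0.1  0.7  0.1] q6 -1.47
```

View pics/side4.png

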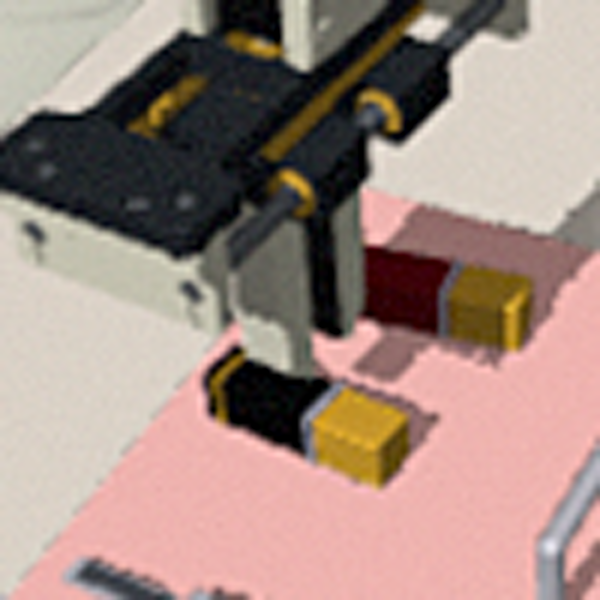

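The fingers closed to 15 mm on nothing, so the tips really are about 3 cm above where the state puts them. I'll reopen and go down by sight and force.

Request:
carry_out(commands=[[[0,0,0,0],[0,0,0,0],[0,0,0,0],[0,0,1,0],[0,0,0.8,0],[0,0,0.6,0],[0,0,0,0],[0,0,0,0]]], claw=4)

```text
t: 4.65
tool_pos: [0.6716, 0.0793, 0.0789]
orientation: [-0.097, -3.138, 0.0]
force: [-0.3, 0.1, 1.0]
opening: 0.0402
```

```bash
python3 - <<'E'
from h import *
need(.6734,.0791,.07,86.5)
look('side','side5',(170,130,270,230),6)
E
```

```text
t 4.65 pos [0.6716 0.0793 0.0789] phi 86.5 roll -0.0  shift cm [-0.18 -0.01  0.89] open 0.0402 F [-0.3  0.1  1. ] q6 -1.47
```

View pics/side5.png

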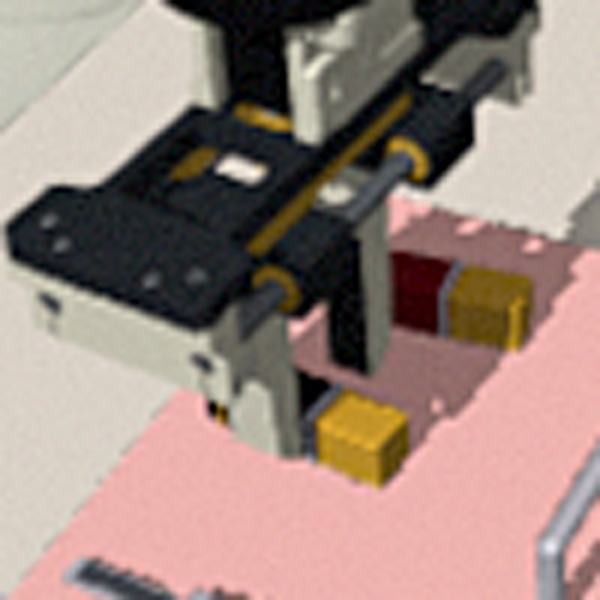

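Request:
carry_out(commands=[[[0,0,0.3,0],[0,0,0.3,0],[0,0,0,0]]])

```text
t: 4.95
tool_pos: [0.6723, 0.0793, 0.0738]
orientation: [-0.097, -3.14, 0.0]
force: [0.0, 0.6, -0.5]
opening: 0.0398
```

Request:
carry_out(commands=[[[0,0,0,0],[0,0,0,0],[0,0,0,0],[0,0,0,0],[0,0,0,0]]], claw=1)

```text
t: 5.37
tool_pos: [0.6727, 0.0794, 0.0746]
orientation: [0.097, 3.14, 0.0]
force: [0.0, 0.5, 1.2]
opening: 0.0198
```

```bash
python3 - <<'E'
from h import *
need(.4725,.1675,.2,92.3)
look('side','side6',(170,130,270,230),6)
E
```

```text
t 5.37 pos [0.6727 0.0794 0.0746] phi 86.5 roll -5.8  shift cm [ 19.65   9.61 -12.55] open 0.0198 F [0.  0.5 1.2] q6 -1.47
```

View pics/side6.png

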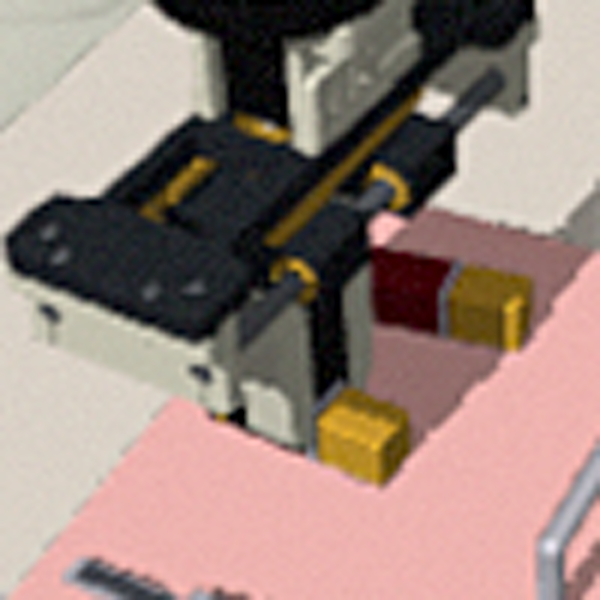

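The black lipstick is held: the opening is 19.8 mm against its 20 mm width. Now lift it and carry it to the +y half of the pink well.

Request:
carry_out(commands=[[[0,0,-2.5,0],[0,0,-2.5,0],[0,0,-2.5,-5.8],[3.3,1.6,-0.5,0],[3.3,1.6,0,0],[3.3,1.6,0,0],[3.3,1.6,0,0],[3.3,1.6,0,0],[3.2,1.6,0,0],[0,0,3,0],[0,0,3,0],[0,0,1,0],[0,0,0,0],[0,0,0,0],[0,0,0,0]]])

```text
t: 6.67
tool_pos: [0.4732, 0.1675, 0.086]
orientation: [-0.061, 3.139, 0.001]
force: [0.3, 0.1, 0.4]
opening: 0.02
```

```bash
python3 - <<'E'
from h import *
need(.4725,.1675,.03,92.3)
look('side','side7',(180,160,380,340),3.3)
look('top','top7',(150,130,330,300),3.3)
E
```

```text
t 6.67 pos [0.4732 0.1675 0.086 ] phi 92.2 roll -0.1  shift cm [ 0.08 -0.    5.6 ] open 0.0200 F [0.3 0.1 0.4] q6 -1.37
```

View pics/side7.png

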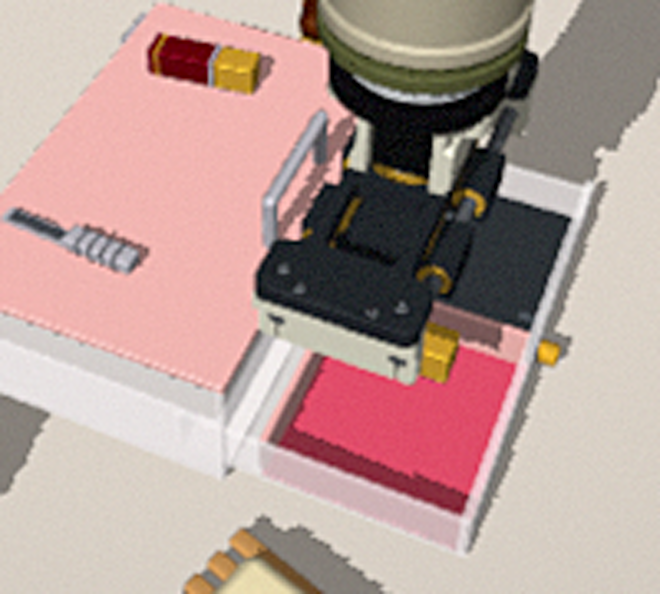

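View pics/top7.png

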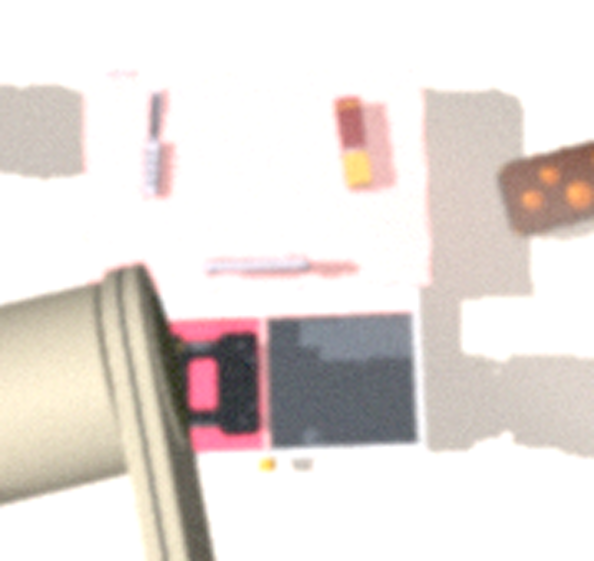

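```bash
python3 - <<'E'
from h import *
for z in(.08,.09,.1,.11): print(z,[((proj('side',[x,y,z])-[180,160])*3.3).round() for x,y in((.437,.1775),(.437,.1575))])
c=lambda X:((proj('side',X)-[180,160])*3.3).round()
# floor corners estimates at several z: pink floor front-left corner seen (467,492)? front right (525,350)
for uv in((465,500),(521,352)):
  print([onz('side',np.array(uv)/3.3+[180,160],z).round(4) for z in(.0,.01,.02)])
E
```

```text
0.08 [array([446., 407.]), array([460., 378.])]
0.09 [array([448., 396.]), array([461., 367.])]
0.1 [array([450., 384.]), array([463., 355.])]
0.11 [array([452., 372.]), array([465., 342.])]
[array([0.4203, 0.1737, 0.    ]), array([0.4191, 0.1799, 0.01  ]), array([0.4179, 0.1861, 0.02  ])]
[array([0.4238, 0.0642, 0.    ]), array([0.4225, 0.0721, 0.01  ]), array([0.4213, 0.08  , 0.02  ])]
```

Request:
carry_out(commands=[[[0,0,2.5,0],[0,0,2.5,0],[0,0,1.5,0],[0,0,0.5,0],[0,0,0,0],[0,0,0,0]]])

```text
t: 7.27
tool_pos: [0.4729, 0.1676, 0.0155]
orientation: [-0.062, 3.14, 0.0]
force: [0.2, -0.7, 1.4]
opening: 0.0198
```

```bash
python3 - <<'E'
from h import *
need(.4725,.1675,0,92.3)
look('side','side8',(260,200,380,330),4.5)
look('top','top8',(150,200,300,300),4.5)
E
```

```text
t 7.27 pos [0.4729 0.1676 0.0155] phi 92.3 roll -0.0  shift cm [ 0.04 -0.01  1.55] open 0.0198 F [ 0.2 -0.7  1.4] q6 -1.37
```

View pics/side8.png

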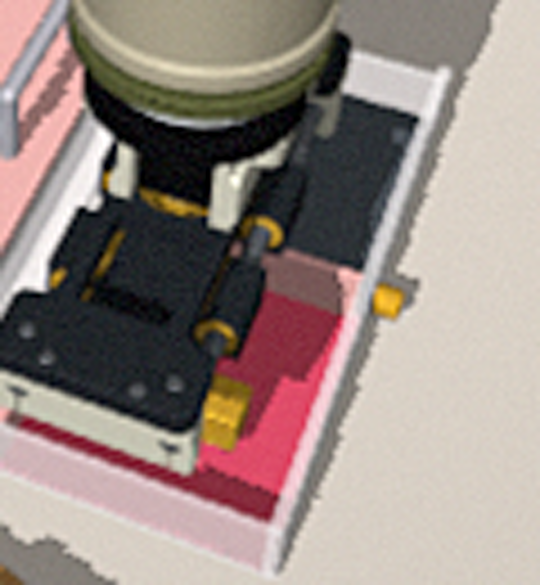

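View pics/top8.png

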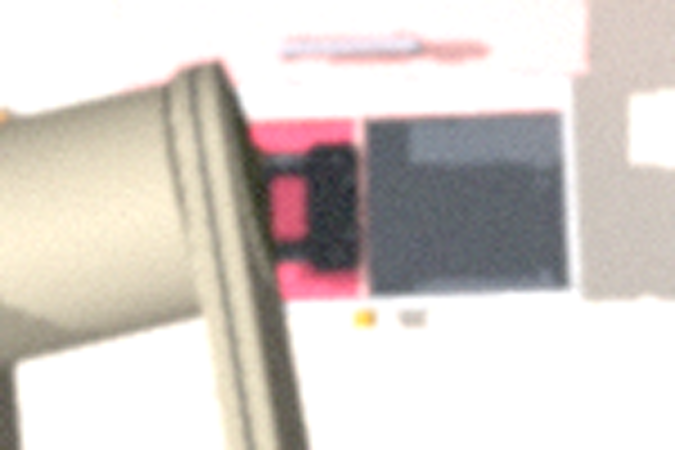

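Request:
carry_out(commands=[[[0,0,0.4,0],[0,0,0.3,0],[0,0,0.2,0],[0,0,0,0]]])

```text
t: 7.7
tool_pos: [0.4715, 0.1674, 0.0049]
orientation: [0.062, -3.14, 0.0]
force: [-0.3, 0.2, -0.8]
opening: 0.0201
```

Request:
carry_out(commands=[[[0,0,0.2,0],[0,0,0,0],[0,0,0,0]]])

```text
t: 7.95
tool_pos: [0.4718, 0.1675, 0.0032]
orientation: [0.062, -3.141, 0.0]
force: [0.6, 0.3, -1.1]
opening: 0.0197
```

Request:
carry_out(commands=[[[0,0,0.2,0],[0,0,0,0],[0,0,0,0]]])

```text
t: 8.2
tool_pos: [0.4718, 0.1675, 0.0012]
orientation: [0.062, -3.141, 0.0]
force: [0.3, -0.0, -0.1]
opening: 0.0197
```

Request:
carry_out(commands=[[[0,0,0.2,0],[0,0,0,0],[0,0,0,0]]])

```text
t: 8.45
tool_pos: [0.4718, 0.1674, -0.0008]
orientation: [0.062, -3.141, 0.0]
force: [0.1, 0.1, -1.5]
opening: 0.0202
```

```bash
python3 - <<'E'
from h import *
need(.4725,.1675,0,92.3)
look('side','side9',(260,200,380,330),4.5)
E
```

```text
t 8.45 pos [ 0.4718  0.1674 -0.0008] phi 92.3 roll -0.0  shift cm [-0.07  0.   -0.08] open 0.0202 F [ 0.1  0.1 -1.5] q6 -1.37
```

View pics/side9.png

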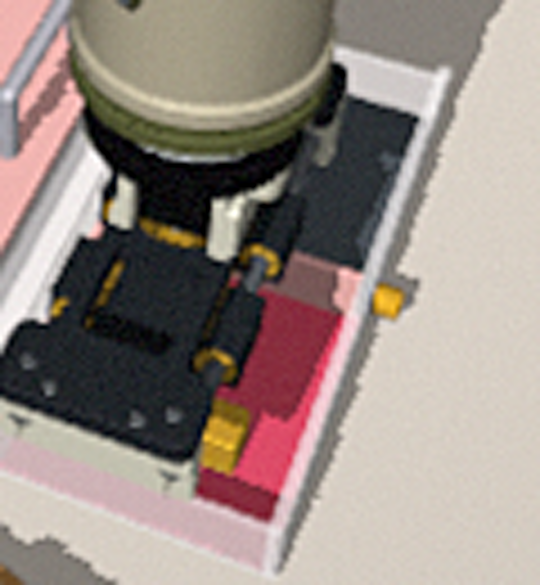

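Request:
carry_out(commands=[[[0,0,0.2,0],[0,0,0,0],[0,0,0,0]]])

```text
t: 8.75
tool_pos: [0.4722, 0.1676, -0.0025]
orientation: [-0.062, 3.14, 0.0]
force: [0.5, 0.6, 0.9]
opening: 0.0195
```

Request:
carry_out(commands=[[[0,0,0.2,0],[0,0,0,0],[0,0,0,0]]])

```text
t: 9.0
tool_pos: [0.4735, 0.1677, -0.003]
orientation: [-0.062, 3.138, 0.0]
force: [-1.9, -1.5, 11.3]
opening: 0.0195
```

Contact: 11 N upward, so the lipstick is on the floor at a reported z of -0.003. Release it and retreat.

Request:
carry_out(commands=[[[0,0,-0.15,0],[0,0,0,0],[0,0,0,0],[0,0,0,0]]], claw=2.8)

```text
t: 9.33
tool_pos: [0.4715, 0.1675, -0.0035]
orientation: [0.062, -3.14, 0.0]
force: [-0.3, -0.8, -0.9]
opening: 0.0281
```

Request:
carry_out(commands=[[[0,0,-1.5,0],[0,0,-3,0],[0,0,-4,0],[0,0,-4,0],[0,0,0,0]]])

```text
t: 9.75
tool_pos: [0.4767, 0.1688, 0.1305]
orientation: [-0.062, 3.129, 0.004]
force: [1.8, 0.7, 0.5]
opening: 0.0281
```

```bash
python3 - <<'E'
from h import *
need(.6644,.0071,.15,97.9)
look('side','side10',(180,100,380,330),2.6)
E
```

```text
t 9.75 pos [0.4767 0.1688 0.1305] phi 92.3 roll -5.6  shift cm [-16.39 -18.59  -1.77] open 0.0281 F [1.8 0.7 0.5] q6 -1.37
```

View pics/side10.png

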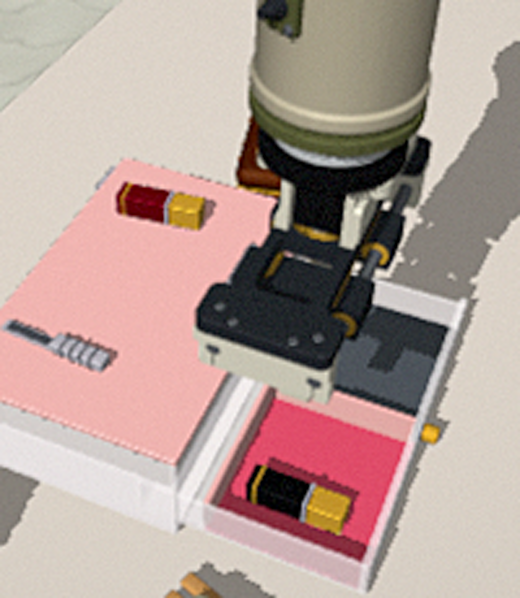

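The black lipstick lies flat in the pink well at (298,497). Next, the wine lipstick.

Request:
carry_out(commands=[[[0,0,-0.8,-5.6],[-2.3,-2.65,0,0],[-2.3,-2.65,0,0],[-2.3,-2.65,0,0],[-2.3,-2.65,0,0],[-2.3,-2.65,0,0],[-2.3,-2.65,0,0],[-2.3,-2.65,0,0],[0,0,1,0],[0,0,0,0],[0,0,0,0]]], claw=4)

```text
t: 10.72
tool_pos: [0.6549, 0.006, 0.1171]
orientation: [0.214, -3.13, -0.002]
force: [0.2, -0.5, 0.3]
opening: 0.0404
```

```bash
python3 - <<'E'
from h import *
need(.6644,.0071,.0735,97.9)
E
```

```text
t 10.72 pos [0.6549 0.006  0.1171] phi 97.8 roll -0.1  shift cm [-0.97 -0.03  4.35] open 0.0404 F [ 0.2 -0.5  0.3] q6 -1.78
```

Request:
carry_out(commands=[[[-0.9,0,1,0],[0,0,1,0],[0,0,0.9,0],[0,0,0,0],[0,0,0,0]]])

```text
t: 11.13
tool_pos: [0.6642, 0.0077, 0.0897]
orientation: [0.217, -3.132, -0.0]
force: [0.1, 0.4, 0.4]
opening: 0.04
```

```bash
python3 - <<'E'
from h import *
need(.6644,.0071,.0735,97.9)
look('side','side11',(180,110,280,210),6)
E
```

```text
t 11.13 pos [0.6642 0.0077 0.0897] phi 97.9 roll 0.0  shift cm [-0.01 -0.06  1.62] open 0.0400 F [0.1 0.4 0.4] q6 -1.77
```

View pics/side11.png

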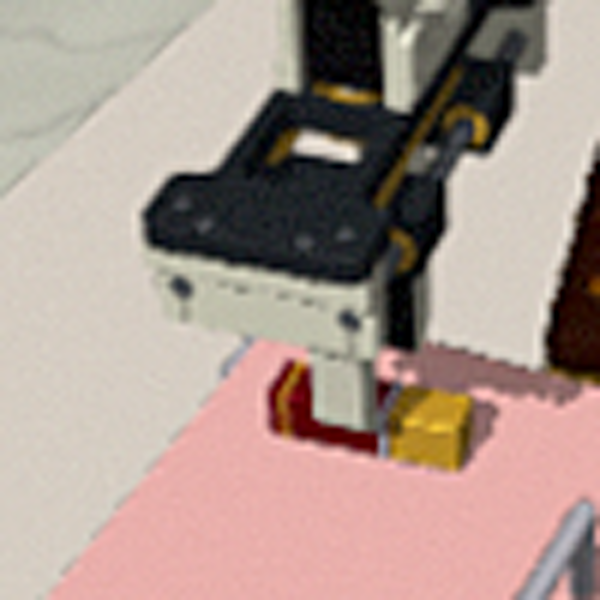

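Request:
carry_out(commands=[[[0,0,0.6,0],[0,0,0.5,0],[0,0,0.4,0],[0,0,0,0],[0,0,0,0]]])

```text
t: 11.6
tool_pos: [0.6653, 0.007, 0.0753]
orientation: [0.215, -3.133, -0.0]
force: [-0.4, -0.7, 0.3]
opening: 0.0402
```

Request:
carry_out(commands=[[[0,0,0,0],[0,0,0,0],[0,0,0,0],[0,0,0,0],[0,0,0,0]]], claw=1)

```text
t: 12.02
tool_pos: [0.666, 0.007, 0.0762]
orientation: [-0.215, 3.134, -0.0]
force: [-0.7, -0.0, 0.3]
opening: 0.0199
```

```bash
python3 - <<'E'
from h import *
need(.4745,.1135,.12,92.3)
E
```

```text
t 12.02 pos [0.666  0.007  0.0762] phi 97.9 roll 5.6  shift cm [18.7  11.41 -4.4 ] open 0.0199 F [-0.7 -0.   0.3] q6 -1.77
```

Request:
carry_out(commands=[[[0,0,-2.5,0],[0,0,-2.5,0],[0,0,-2,5.6],[3.1,1.9,0,0],[3.1,1.9,0,0],[3.1,1.9,0,0],[3.1,1.9,0,0],[3.1,1.9,0,0],[3.2,1.9,0,0],[0,0,2.5,0],[0,0,3,0],[0,0,3,0],[0,0,2,0],[0,0,0,0],[0,0,0,0]]])

```text
t: 13.27
tool_pos: [0.4732, 0.1134, 0.0402]
orientation: [0.062, -3.138, 0.0]
force: [0.1, 0.2, 0.7]
opening: 0.0199
```

```bash
python3 - <<'E'
from h import *
need(.4745,.1135,-.001,92.3)
look('side','side12',(260,200,380,330),4.5)
E
```

```text
t 13.27 pos [0.4732 0.1134 0.0402] phi 92.3 roll -0.0  shift cm [-0.14  0.01  4.12] open 0.0199 F [0.1 0.2 0.7] q6 -1.48
```

View pics/side12.png

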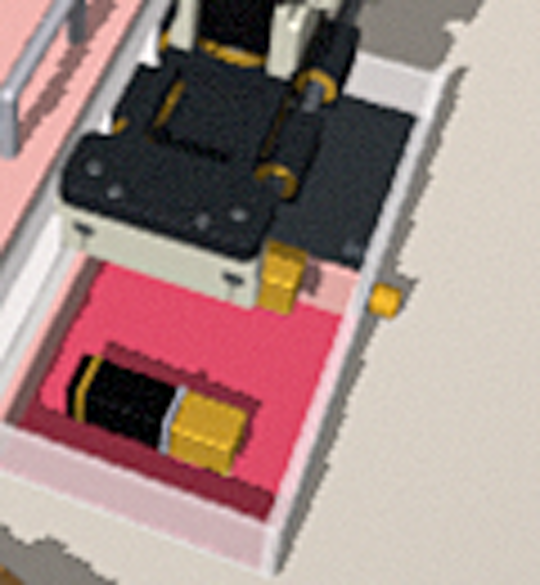

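Request:
carry_out(commands=[[[-0.1,0,1.5,0],[0,0,1.2,0],[0,0,0.8,0],[0,0,0.3,0],[0,0,0,0],[0,0,0,0]]])

```text
t: 13.82
tool_pos: [0.4755, 0.1136, 0.0031]
orientation: [-0.062, 3.141, -0.0]
force: [-0.2, -0.3, -0.7]
opening: 0.0198
```

Request:
carry_out(commands=[[[0,0,0.2,0],[0,0,0,0],[0,0,0,0]]])

```text
t: 14.07
tool_pos: [0.4756, 0.1136, 0.0012]
orientation: [-0.062, 3.14, 0.0]
force: [0.2, -0.4, -0.8]
opening: 0.02
```

Request:
carry_out(commands=[[[0,0,0.2,0],[0,0,0,0],[0,0,0,0]]])

```text
t: 14.32
tool_pos: [0.4757, 0.1136, -0.0009]
orientation: [-0.062, 3.14, 0.0]
force: [0.8, -0.3, 1.7]
opening: 0.0198
```

Request:
carry_out(commands=[[[0,0,0,0],[0,0,0,0],[0,0,0,0],[0,0,0,0]]], claw=2.8)

```text
t: 14.65
tool_pos: [0.4752, 0.1135, -0.0013]
orientation: [0.062, -3.141, 0.0]
force: [1.2, 0.7, -0.2]
opening: 0.0279
```

Request:
carry_out(commands=[[[0,0,-1.5,0],[0,0,-3,0],[0,0,-4,0],[0,0,-4,0],[0,0,0,0],[0,0,0,0]]])

```text
t: 15.15
tool_pos: [0.4778, 0.1139, 0.1272]
orientation: [-0.062, 3.134, 0.001]
force: [-0.1, -0.1, -0.7]
opening: 0.0282
```

```bash
python3 - <<'E'
from h import *
need(.651,.1684,.12,87.1)
look('side','side13',(180,100,380,330),2.6)
E
```

```text
t 15.15 pos [0.4778 0.1139 0.1272] phi 92.3 roll 5.2  shift cm [-17.01   6.32   0.83] open 0.0282 F [-0.1 -0.1 -0.7] q6 -1.48
```

View pics/side13.png

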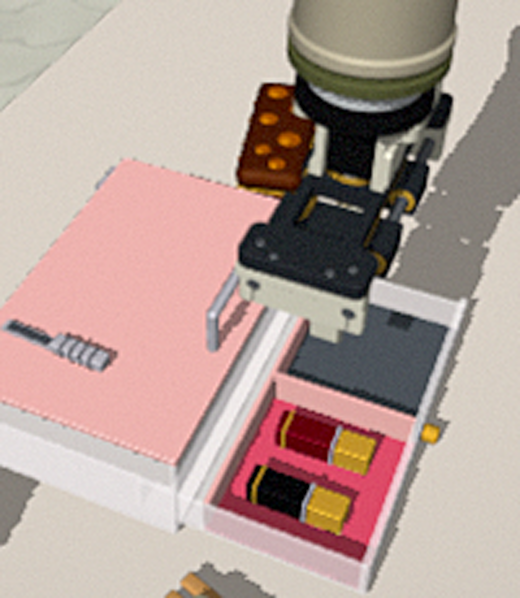

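Both lipsticks lie flat in the pink well. Next, the nail file, held near its centre of mass at (0.652, 0.168).

Request:
carry_out(commands=[[[0,0,-0.4,5.2],[-2.8,1.05,0,0],[-2.8,1.05,0,0],[-2.8,1.05,0,0],[-2.8,1.05,0,0],[-2.8,1.05,0,0],[-2.8,1.05,0,0],[0,0,1.5,0],[0,0,1.5,0],[0,0,0,0],[0,0,0,0]]], claw=3)

```text
t: 16.12
tool_pos: [0.6439, 0.1674, 0.0942]
orientation: [-0.08, -3.134, 0.002]
force: [-0.1, 0.7, 0.5]
opening: 0.0301
```

```bash
python3 - <<'E'
from h import *
need(.652,.1684,.0725,87.1)
look('side','side14',(150,160,250,260),6)
E
```

```text
t 16.12 pos [0.6439 0.1674 0.0942] phi 87.1 roll -0.0  shift cm [-0.82  0.14  2.16] open 0.0301 F [-0.1  0.7  0.5] q6 -1.34
```

View pics/side14.png

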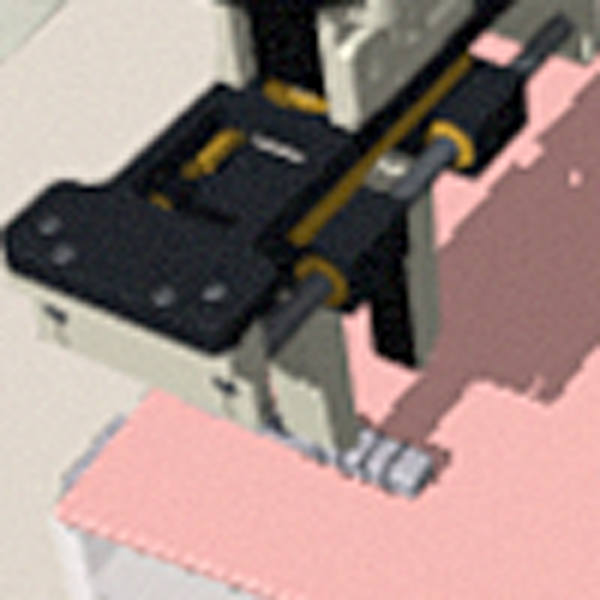

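Request:
carry_out(commands=[[[-0.8,0.1,0,0],[0,0,0.8,0],[0,0,0.6,0],[0,0,0.5,0],[0,0,0.2,0],[0,0,0,0],[0,0,0,0]]])

```text
t: 16.75
tool_pos: [0.654, 0.1684, 0.0766]
orientation: [-0.08, -3.14, 0.0]
force: [-0.1, 1.6, -0.4]
opening: 0.03
```

```bash
python3 - <<'E'
from h import *
need(.652,.1684,.0725,87.1)
look('side','side15',(150,160,250,260),6)
E
```

```text
t 16.75 pos [0.654  0.1684 0.0766] phi 87.1 roll -0.0  shift cm [ 0.2  -0.01  0.41] open 0.0300 F [-0.1  1.6 -0.4] q6 -1.34
```

View pics/side15.png

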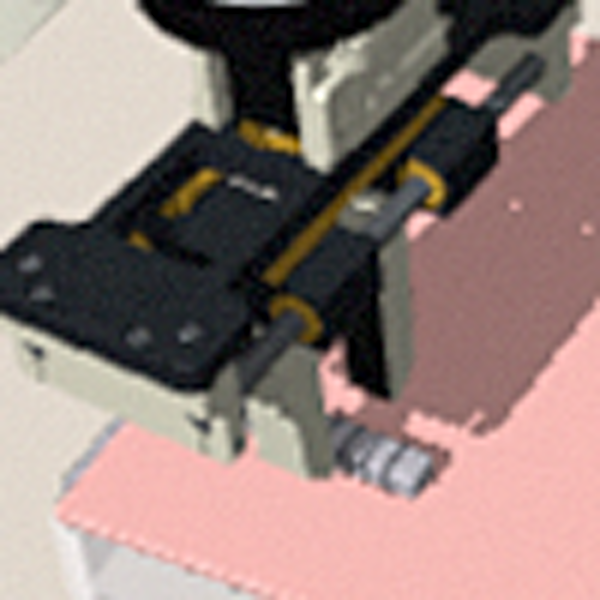

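Request:
carry_out(commands=[[[0.2,0,0.2,0],[0,0,0.2,0],[0,0,0,0],[0,0,0,0]]])

```text
t: 17.13
tool_pos: [0.6522, 0.1686, 0.0727]
orientation: [-0.08, -3.14, 0.0]
force: [0.1, 0.8, 0.4]
opening: 0.0299
```

Request:
carry_out(commands=[[[0,0,0.2,0],[0,0,0,0],[0,0,0,0]]])

```text
t: 17.38
tool_pos: [0.6523, 0.1685, 0.0706]
orientation: [-0.08, -3.14, 0.0]
force: [-0.8, 0.3, -0.2]
opening: 0.0302
```

Request:
carry_out(commands=[[[0,0,0,0],[0,0,0,0],[0,0,0,0],[0,0,0,0],[0,0,0,0]]], claw=0.3)

```text
t: 17.8
tool_pos: [0.6524, 0.1686, 0.0709]
orientation: [0.08, 3.14, 0.0]
force: [-0.2, -0.3, 0.3]
opening: 0.0125
```

Request:
carry_out(commands=[[[0,0,-1,0],[0,0,-2,0],[0,0,-2.5,0],[0,0,-2.5,0],[0,0,0,0]]])

```text
t: 18.22
tool_pos: [0.6558, 0.1692, 0.1587]
orientation: [0.08, 3.131, 0.003]
force: [0.3, -0.1, 1.6]
opening: 0.0123
```

```bash
python3 - <<'E'
from h import *
# file origin must be within well centre; grasp is ~14mm -x of origin
need(.4635,.012,.14,92.3)
look('side','side16',(130,100,270,260),4)
E
```

```text
t 18.22 pos [0.6558 0.1692 0.1587] phi 87.1 roll -5.2  shift cm [ 19.86 -14.94   1.65] open 0.0123 F [ 0.3 -0.1  1.6] q6 -1.34
```

View pics/side16.png

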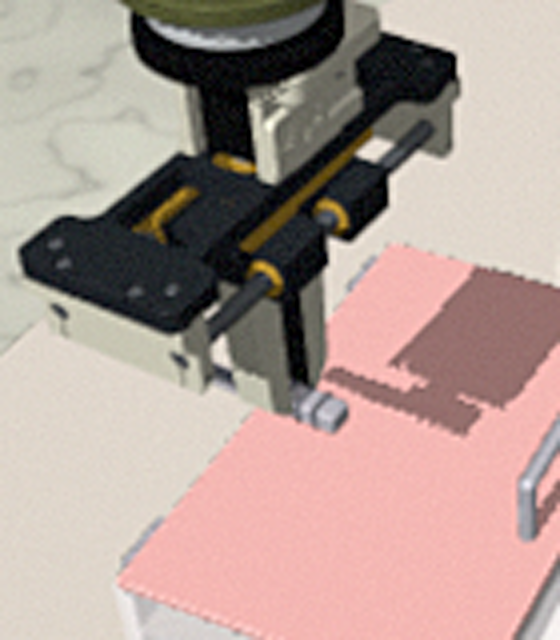

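Request:
carry_out(commands=[[[0,0,0,-5.2],[2.45,-1.85,0,0],[2.45,-1.85,0,0],[2.45,-1.85,0,0],[2.45,-1.85,0,0],[2.45,-1.85,0,0],[2.45,-1.85,0,0],[2.45,-1.85,0,0],[2.45,-1.9,0,0],[0,0,2.5,0],[0,0,3,0],[0,0,3,0],[0,0,2.5,0],[0,0,0,0],[0,0,0,0]]])

```text
t: 19.52
tool_pos: [0.4603, 0.0126, 0.0393]
orientation: [0.062, -3.136, -0.001]
force: [0.0, 0.2, 0.7]
opening: 0.0127
```

```bash
python3 - <<'E'
from h import *
need(.4635,.012,-.006,92.3)
look('side','side17',(260,170,380,300),4.5)
E
```

```text
t 19.52 pos [0.4603 0.0126 0.0393] phi 92.3 roll -0.0  shift cm [-0.34 -0.08  4.53] open 0.0127 F [0.  0.2 0.7] q6 -1.69
```

View pics/side17.png

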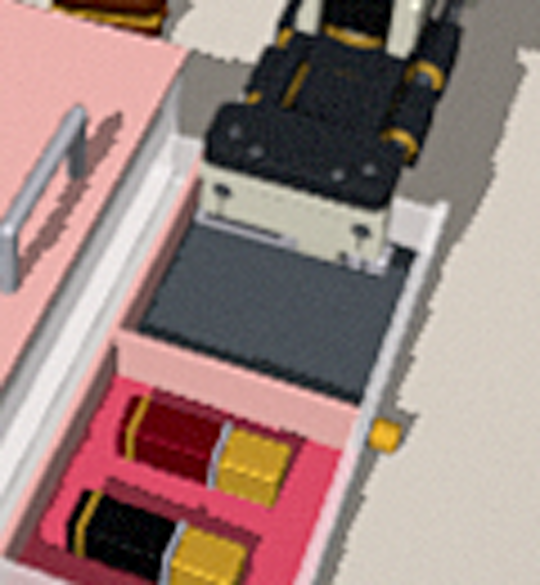

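Request:
carry_out(commands=[[[-0.3,0,1.5,0],[0,0,1.2,0],[0,0,0.8,0],[0,0,0.4,0],[0,0,0,0],[0,0,0,0]]])

```text
t: 20.07
tool_pos: [0.466, 0.0125, 0.0027]
orientation: [-0.062, 3.14, -0.0]
force: [-0.1, 0.5, 0.3]
opening: 0.0128
```

Request:
carry_out(commands=[[[0,0,0.2,0],[0,0,0.2,0],[0,0,0,0],[0,0,0,0]]])

```text
t: 20.4
tool_pos: [0.4655, 0.0125, -0.002]
orientation: [-0.062, 3.141, 0.0]
force: [-0.9, -0.4, -0.2]
opening: 0.0125
```

```bash
python3 - <<'E'
from h import *
need(.4635,.012,-.006,92.3)
look('side','side18',(260,170,380,300),4.5)
E
```

```text
t 20.40 pos [ 0.4655  0.0125 -0.002 ] phi 92.3 roll -0.0  shift cm [ 0.2  -0.05  0.4 ] open 0.0125 F [-0.9 -0.4 -0.2] q6 -1.69
```

View pics/side18.png

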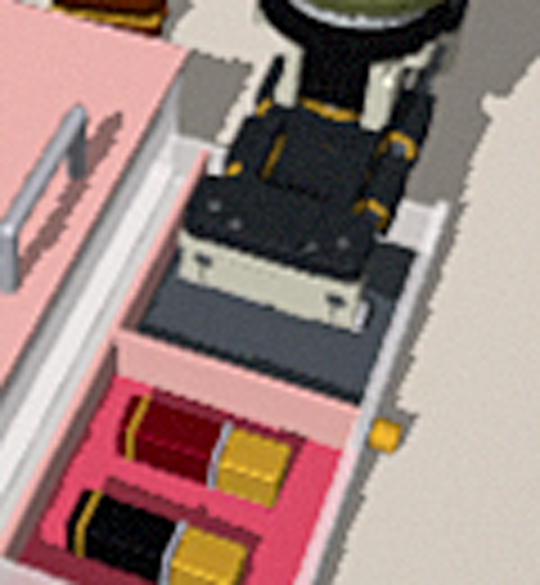

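Request:
carry_out(commands=[[[0.1,0,0.2,0],[0,0,0,0],[0,0,0,0]]])

```text
t: 20.7
tool_pos: [0.4642, 0.0125, -0.0043]
orientation: [0.062, -3.141, -0.0]
force: [-0.2, -0.2, 0.2]
opening: 0.0125
```

Request:
carry_out(commands=[[[0,0,0.2,0],[0,0,0,0],[0,0,0,0]]])

```text
t: 20.95
tool_pos: [0.4645, 0.0125, -0.0061]
orientation: [-0.062, 3.141, -0.0]
force: [0.0, 0.3, 0.1]
opening: 0.0127
```

Request:
carry_out(commands=[[[0,0,0,0],[0,0,0,0],[0,0,0,0],[0,0,0,0]]], claw=2.5)

```text
t: 21.28
tool_pos: [0.4644, 0.0125, -0.0062]
orientation: [0.062, -3.141, -0.0]
force: [0.2, -0.5, 0.0]
opening: 0.0248
```

Request:
carry_out(commands=[[[0,0,-1.5,0],[0,0,-3,0],[0,0,-4,0],[0,0,-4,0],[0,0,-4,0],[0,0,-2,0],[0,0,0,0]]])

```text
t: 21.87
tool_pos: [0.4679, 0.0122, 0.1854]
orientation: [-0.062, 3.131, -0.002]
force: [0.2, -0.2, 0.5]
opening: 0.0252
```

```bash
python3 - <<'E'
from h import *
need(.5655,.0825,.17,2.3)
look('side','side19',(180,100,380,330),2.6)
look('top','top19',(150,130,330,300),3.3)
E
```

```text
t 21.87 pos [0.4679 0.0122 0.1854] phi 92.3 roll 90.0  shift cm [ 6.63 10.02  1.63] open 0.0252 F [ 0.2 -0.2  0.5] q6 -1.69
```

View pics/side19.png

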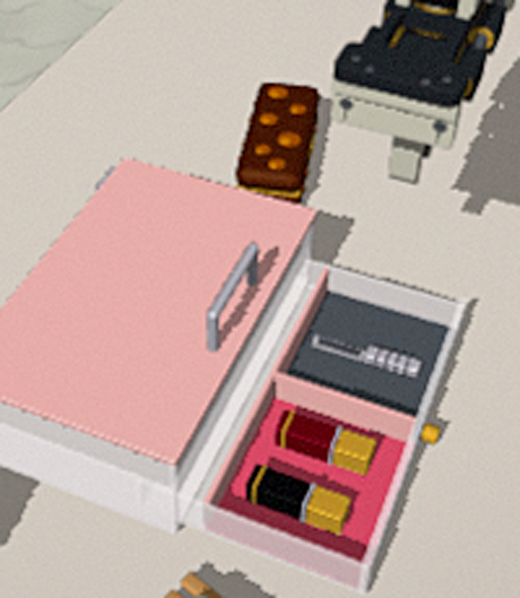

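All three items lie in their wells with the lid shut: file at (365,355), lipsticks at (325,440) and (298,497). Now I'll turn 90° and go over the handle.

Request:
carry_out(commands=[[[0,0,0,7],[0,0,0,7],[0,0,0,7],[0,0,0,7],[0,0,0,7],[0,0,0,7],[0,0,0,7],[0,0,0,7],[0,0,0,7],[0,0,0,7],[0,0,0,7],[0,0,0,7],[0,0,0,6],[2.2,3.3,0,0],[2.2,3.3,0,0],[2.2,3.3,0,0],[0,0,2.5,0],[0,0,2.5,0],[0,0,0,0],[0,0,0,0]]], claw=4)

```text
t: 23.63
tool_pos: [0.5577, 0.0823, 0.1251]
orientation: [-2.173, -2.261, 0.009]
force: [-0.3, 0.7, 1.3]
opening: 0.0402
```

```bash
python3 - <<'E'
from h import *
need(.5655,.0825,.0945,2.3)
look('side','side20',(180,100,330,250),4)
E
```

```text
t 23.63 pos [0.5577 0.0823 0.1251] phi 2.3 roll -0.0  shift cm [-0.01  0.8   3.05] open 0.0402 F [-0.3  0.7  1.3] q6 0.02
```

View pics/side20.png

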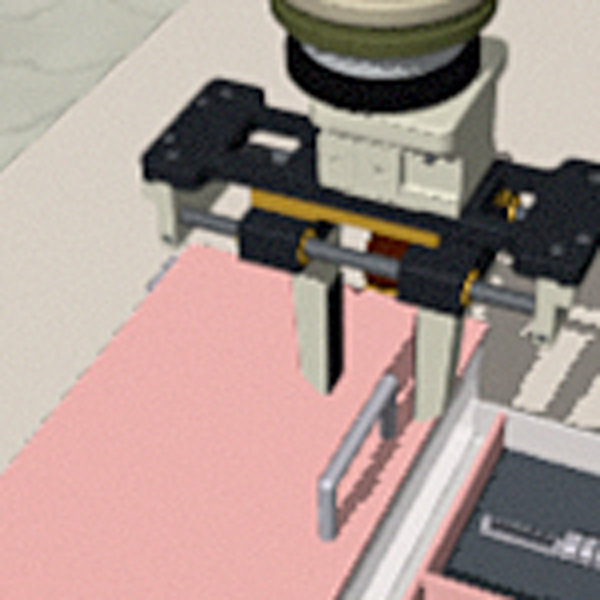

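Request:
carry_out(commands=[[[0,0.7,0,0],[0,0,0,0],[0,0,1,0],[0,0,0.8,0],[0,0,0,0],[0,0,0,0]]])

```text
t: 24.18
tool_pos: [0.5668, 0.0826, 0.1098]
orientation: [-2.176, -2.264, 0.002]
force: [0.3, -0.2, -0.2]
opening: 0.0401
```

```bash
python3 - <<'E'
from h import *
need(.5655,.0825,.0945,2.3)
look('side','side21',(200,130,320,250),5)
E
```

```text
t 24.18 pos [0.5668 0.0826 0.1098] phi 2.3 roll -0.0  shift cm [-0.   -0.12  1.53] open 0.0401 F [ 0.3 -0.2 -0.2] q6 0.02
```

View pics/side21.png

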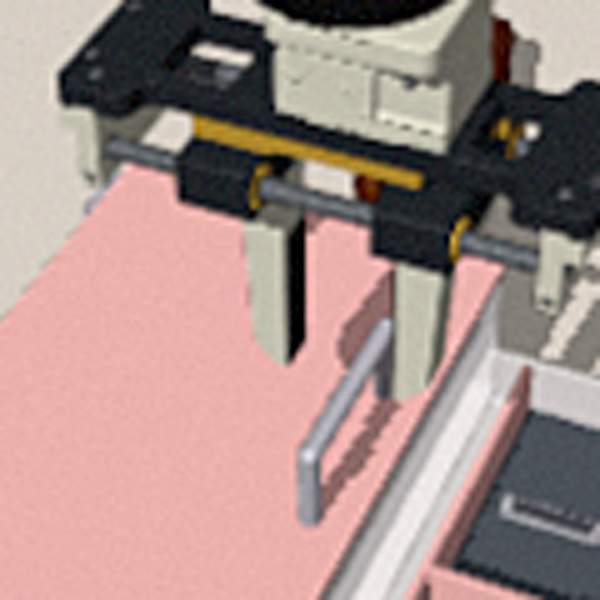

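Request:
carry_out(commands=[[[0,0,0.8,0],[0,0,0.7,0],[0,0,0,0],[0,0,0,0]]])

```text
t: 24.57
tool_pos: [0.567, 0.0826, 0.0948]
orientation: [-2.176, -2.264, 0.002]
force: [-0.0, -0.4, 0.1]
opening: 0.0401
```

Request:
carry_out(commands=[[[0,0,0,0],[0,0,0,0],[0,0,0,0],[0,0,0,0],[0,0,0,0],[0,0,0,0]]], claw=0.2, grip_force=25)

```text
t: 25.07
tool_pos: [0.5662, 0.0826, 0.0959]
orientation: [-2.175, -2.263, 0.004]
force: [-8.1, 0.1, 5.6]
opening: 0.008
```

```bash
python3 - <<'E'
from h import *
need(.5655,.0825,.0945,2.3)
look('side','side22',(200,130,320,250),5)
# arc: rows in tool axes, 20 steps of 3 deg
import math
s=robot.read_state();R=Ro.from_rotvec(s['orientation']).as_matrix()
e=np.array([.9992,.04,0]);prev=None
for d in range(0,61,5):
    a=math.radians(d)+math.atan2(.040,.162);r=math.hypot(.162,.04)
    p=-r*math.cos(a)*e+np.array([0,0,r*math.sin(a)])
    if prev is not None: print(d,(R.T@(p-prev)*100).round(2))
    prev=p
E
```

```text
t 25.07 pos [0.5662 0.0826 0.0959] phi 2.3 roll -0.0  shift cm [-0.01 -0.07  0.14] open 0.0080 F [-8.1  0.1  5.6] q6 0.02
5 [-0.    0.41 -1.4 ]
10 [ 0.    0.53 -1.36]
15 [ 0.    0.64 -1.31]
20 [ 0.    0.75 -1.25]
25 [ 0.    0.86 -1.17]
30 [ 0.    0.96 -1.1 ]
35 [ 0.    1.05 -1.01]
40 [ 0.    1.13 -0.91]
45 [ 0.    1.21 -0.81]
50 [ 0.    1.28 -0.7 ]
55 [ 0.    1.33 -0.59]
60 [ 0.    1.38 -0.47]
```

View pics/side22.png

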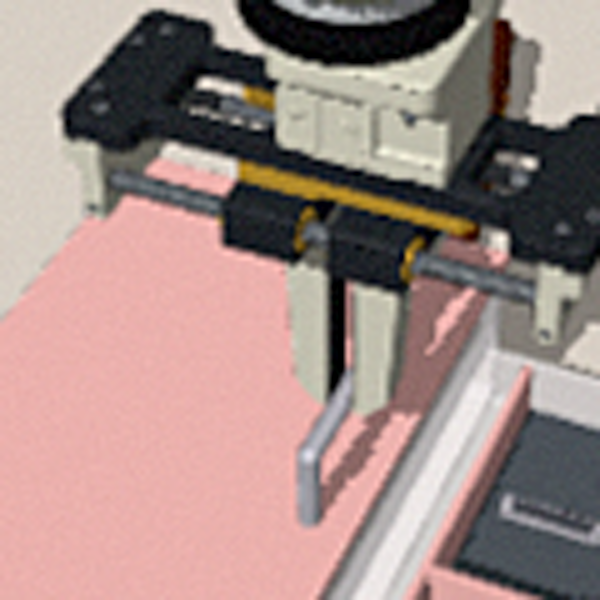

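The opening is 8 mm on a 9 mm bar and there is an upward push, which suggests the tips pinch above the bar's middle. I'll reopen, go lower and regrip.

Request:
carry_out(commands=[[[0,0,0,0],[0,0,0,0],[0,0,0,0],[0,0,0.4,0],[0,0,0.4,0],[0,0,0,0],[0,0,0,0]]], claw=3)

```text
t: 25.7
tool_pos: [0.5673, 0.0826, 0.0871]
orientation: [-2.177, -2.264, 0.001]
force: [-0.5, -0.4, 0.1]
opening: 0.0301
```

Request:
carry_out(commands=[[[0,0,0,0],[0,0,0,0],[0,0,0,0],[0,0,0,0],[0,0,0,0],[0,0,0,0]]], claw=0.2)

```text
t: 26.2
tool_pos: [0.5661, 0.0826, 0.0878]
orientation: [-2.175, -2.264, 0.004]
force: [-8.0, -0.3, 6.4]
opening: 0.0075
```

```bash
python3 - <<'E'
from h import *
need(.5655,.0825,.0945,2.3)
look('side','side23',(200,130,320,250),5)
E
```

```text
t 26.20 pos [0.5661 0.0826 0.0878] phi 2.3 roll -0.0  shift cm [-0.01 -0.07 -0.67] open 0.0075 F [-8.  -0.3  6.4] q6 0.02
```

View pics/side23.png

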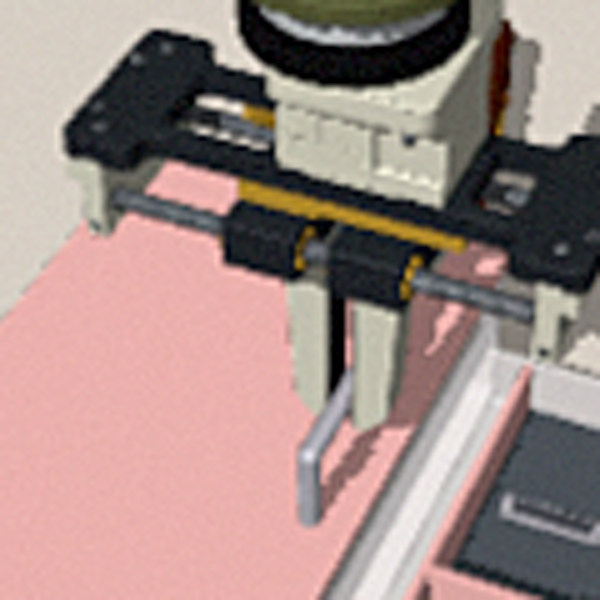

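The forces are the same 8 mm lower, so the earlier grip was sound too and the sideways push is only about 1 mm of misalignment. I'll ease that off and lift along the arc.

Request:
carry_out(commands=[[[0,-0.1,0,0],[0,0.2,-0.7,0],[0,0.21,-0.7,0],[0,0.26,-0.68,0],[0,0.27,-0.68,0],[0,0.32,-0.66,0],[0,0.32,-0.65,0],[0,0.37,-0.63,0],[0,0.38,-0.62,0],[0,0.43,-0.59,0],[0,0.43,-0.58,0],[0,0.48,-0.55,0],[0,0.48,-0.55,0],[0,0,0,0],[0,0,0,0]]])

```text
t: 27.5
tool_pos: [0.6083, 0.0842, 0.1659]
orientation: [2.177, 2.265, -0.0]
force: [-9.8, -1.4, 6.5]
opening: 0.008
```

```bash
python3 - <<'E'
from h import *
need(.6075,.0845,.1717,2.3)
look('side','side24',(150,60,330,270),2.8)
E
```

```text
t 27.50 pos [0.6083 0.0842 0.1659] phi 2.3 roll -0.0  shift cm [ 0.04 -0.07 -0.58] open 0.0080 F [-9.8 -1.4  6.5] q6 0.01
```

View pics/side24.png

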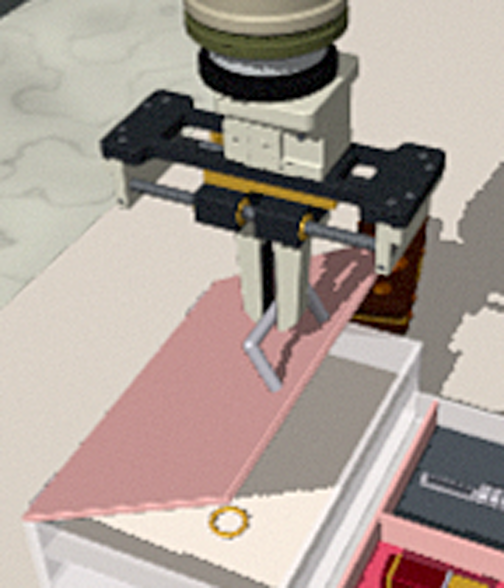

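Request:
carry_out(commands=[[[0,0.5,-0.51,0],[0,0.5,-0.5,0],[0,0.55,-0.46,0],[0,0.55,-0.45,0],[0,0.6,-0.41,0],[0,0.6,-0.4,0],[0,0.63,-0.35,0],[0,0.64,-0.35,0],[0,0.66,-0.3,0],[0,0.66,-0.29,0],[0,0.68,-0.24,0],[0,0.68,-0.23,0],[0,0,0,0],[0,0,0,0],[0,0,0,0],[0,0,0,0]]])

```text
t: 28.88
tool_pos: [0.6814, 0.0868, 0.2108]
orientation: [2.176, 2.263, 0.003]
force: [-1.4, -2.8, 5.2]
opening: 0.008
```

```bash
python3 - <<'E'
from h import *
need(.6818,.087,.2108,2.3)
look('side','side25',(130,20,370,260),2.4)
look('top','top25',(130,100,330,300),3)
E
```

```text
t 28.88 pos [0.6814 0.0868 0.2108] phi 2.3 roll -0.0  shift cm [ 0.02  0.04 -0.  ] open 0.0080 F [-1.4 -2.8  5.2] q6 0.01
```

View pics/side25.png

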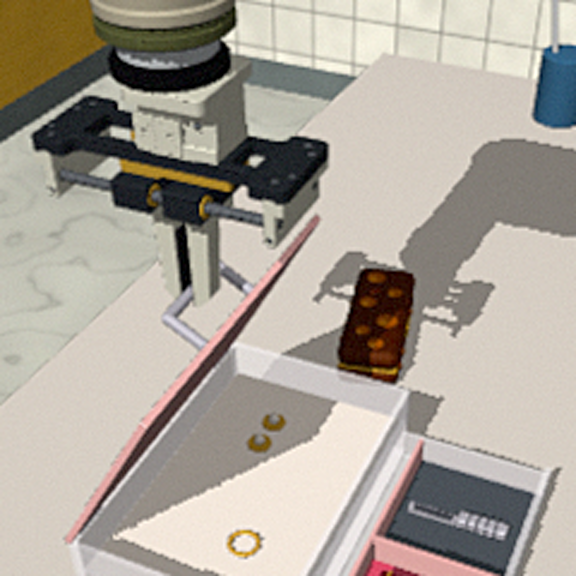

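View pics/top25.png

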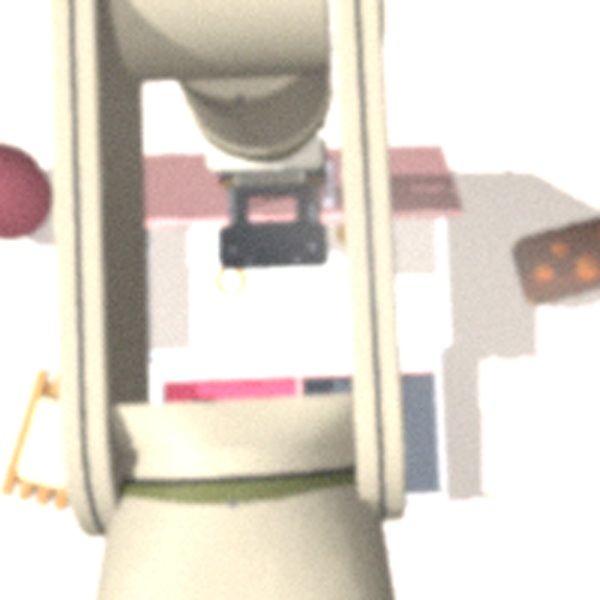

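```bash
python3 - <<'E'
from h import *
import math
T=np.array([462,215])/3+[130,100]; S=np.array([318,219])/2.4+[130,20]
X,g=two(T,S); print(X,g)
# in organiser xz: hinge
h=np.array([.638,.0855])+.09*np.array([.9992,.04]); e=np.array([.9992,.04]); n=np.array([-.04,.9992])
d=X[:2]-h; dx=d@e;dy=d@n; dz=X[2]-.08
print(dx,dy,dz,math.degrees(math.atan2(dz,-dx)),math.hypot(dx,dz))
# constrain y to lid's right edge (-0.138)
for nm,uv in(('top',T),('side',S)):
    c,v=ray(nm,uv); s=(-.138-(c[:2]-h)@n)/(v[:2]@n); P=c+s*v; q=(P[:2]-h)@e
    print(nm,P,math.degrees(math.atan2(P[2]-.08,-q)),math.hypot(q,P[2]-.08))
# from tool
s=robot.read_state();p=np.array(s['tool_pos'])
print(math.degrees(math.atan2(.040+p[2]-.0878,.162-(p[0]-.5661)))-13.87)
E
```

```text
[ 0.6444685  -0.05244545  0.23352008] 0.0015746440287369137
-0.08905454897693063 -0.13809383806611217 0.15352008332938505 59.882664244549915 0.17747993880702648
top [ 0.64313623 -0.05240487  0.23660409] 60.00858564263404 0.18081518954590065
side [ 0.64526998 -0.05231946  0.23352988] 60.10979503402637 0.17708543715342265
60.1164782700891
```

The two views and the tool travel all give a lid angle of 60°. Last checks: steadiness and the wells.

Request:
carry_out(commands=[[[0,0,0,0],[0,0,0,0],[0,0,0,0],[0,0,0,0],[0,0,0,0],[0,0,0,0]]])

```text
t: 29.48
tool_pos: [0.6813, 0.0868, 0.2107]
orientation: [2.176, 2.263, 0.003]
force: [-2.7, -3.1, 5.2]
opening: 0.008
```

```bash
python3 - <<'E'
from h import *
need(.6818,.087,.2108,2.3)
look('side','side26',(100,100,400,384),2)
E
```

```text
t 29.48 pos [0.6813 0.0868 0.2107] phi 2.3 roll -0.0  shift cm [ 0.02  0.05 -0.01] open 0.0080 F [-2.7 -3.1  5.2] q6 0.01
```

View pics/side26.png

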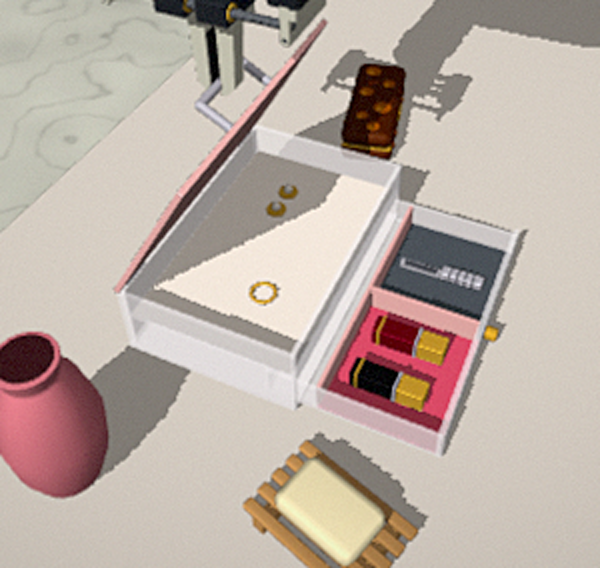

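Everything is in place and steady, and the vase, soap rest and case are undisturbed. Handing in.

```bash
python3 -c "
from plant import robot
robot.close_job(); print(robot.read_state()['t'])"
```

```text
the job is handed in; nothing more can be done
the job is handed in; nothing more can be done
```

The lid is clear and open at 60°, and the gripper was still holding its handle when I handed the job in at about 29.5 s. The hand-in reports no verdict, so the checks below are my own.

**Wells:** both lipsticks lie flat in the pink well and the nail file lies flat in the grey well. I placed all three with the lid still shut, and the last picture shows them there.

**Lid:** the lid corner seen in both cameras gave 59.9–60.1°, and the tool travel gave 60.1°. The tool pose changed by no more than 0.1 mm between the last two readings, with the bar gripped at 25 N.

**Bystanders:** the vase, soap rest and sunglasses case look unmoved in the pictures. I did not measure them again.

**Checks that disagreed:**
- **Fingertip height:** the pictures put the fingertips about 30 mm higher than the reported pose and stated finger overhang imply. My first grasp of the black lipstick closed on nothing, so I set heights by camera and contact instead. Sideways positions agreed.
- **Handle grip:** the opening read about 8 mm on the 9 mm bar. Regripping 8 mm lower gave nearly the same reading and forces, so I kept that grip.
- **Wrist force:** it read about 5 N upwards while holding the lid, where I would expect a downward pull. I did not find out why.

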